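Put the lemon away in the fruit keeper and seal it

TASK

Put away the loose lemon, left out on the table to the left of the steel fruit keeper, in that keeper: slide its clear cover well open, set the lemon down inside gently (lowered in, not dropped), and slide the cover fully home until its spring catch snaps in. Then seal the keeper by pushing its orange vent cap all the way down until it clicks, and leave the other things on the table where they stand.

Things in the scene. Friction and masses are not known exactly. Their poses are not given: they have to be found in the camera images.
- keeper: Fixed steel box 177 x 334 x 70 mm (x, y, z). Origin: centre of its underside; the cover slides open along its +y. Inside: floor at z = 6, x -80 to 80, y -159 to 160 mm. Half with y > -7 mm: fixed clear top, two mandarins fixed below (y 20 to 110). Half with y -159 to -7 mm: the well, open above once the cover is slid open. Catch housing at the -y end: y -180 to -165, 46 wide, top z = 76 mm.
- cover (a joint): Opening of the sliding cover along keeper +y, m: 0 = home (at its stop, catch snapped in), 0.147 = fully open. Clear plate 146 x 166 x 4 mm in runners, upper face at z = 67.5 mm; home it spans keeper y -158 to 8 mm; a 24 mm wide tongue sticks out 20 mm in front. Slides with about 2 N; 4 mm before home the catch stops it until pushed with 12 to 22 N, then it snaps to 0; opening takes about 10 N.
- cover_ridge (a point): Middle of the top of the cover's black pull ridge, a straight bar 92 mm long across the slide (along the keeper's x), 14 mm thick (along y), standing 22 mm above the cover's upper face. The point is 89.5 mm above the table, at keeper y = -120 mm + the cover's opening.
- vent (a joint): How far the vent cap is pushed down, in m: about 0 = standing up (vent open), 0.010 = down (sealed). It gives 2 mm freely, then needs 8 to 14 N and clicks down.
- vent_top (a point): Centre of the upper face of the orange vent cap, a round cap 42 mm in diameter and 12 mm high on the cover, 85 mm behind the ridge (keeper +y). 94.5 mm above the table when up, 84.5 mm when down.
- lemon: The loose yellow lemon lying on the table to the left of the keeper (not the one far right by the press), 71 x 53 x 51 mm (x, y, z), 85 g. Origin: middle of its underside; long axis = its own x. Grip it across its y (53 mm).
- tub: Bystander: white fruit yoghurt tub, 72 mm wide, 71 mm tall; origin at the centre of its underside. To be left alone.
- glass: Bystander: tumbler with orange drink, 80 mm wide, 102 mm tall; origin at the centre of its underside. To be left alone.
- spice_jar: Bystander: spice jar with red cap, 45 mm wide, 106 mm tall; origin at the centre of its underside. To be left alone.
Things that resemble listed ones, but are neither listed nor needed, are in the scene too. What is shaped like the lemon but turquoise is not meant.

How it is judged:
On the way, in this order (a step that is already met when the one before it is completed fails the run):
1. the lemon lies inside the keeper's well, let go of (x of lemon in the frame of keeper between -0.08 and 0.08 m and y of lemon in the frame of keeper between -0.16 and 0.1 m and height (world z) of lemon below 0.058 m and contact force between the fingers and lemon below 0.1 N), for 0.2 s.
2. the cover is fully home (value of joint cover below 0.002 m), for 0.2 s.
At the end, for the whole second after the job is handed in: The lemon lies at rest inside the keeper (within its walls, below the cover), the cover is home to within 2 mm and the vent cap is down to within 2 mm of its 10 mm stroke (x of lemon in the frame of keeper between -0.08 and 0.08 m and y of lemon in the frame of keeper between -0.16 and 0.1 m and height (world z) of lemon below 0.058 m and linear speed of lemon below 0.02 m/s and value of joint cover below 0.002 m and value of joint vent above 0.008 m); the robot touches nothing.
It fails at once if the lemon is dropped into the keeper: it falls in faster than 0.7 m/s (over 25 mm) with no finger on it (linear speed of lemon above 0.7 m/s and contact force between the fingers and lemon below 0.1 N and horizontal distance between lemon and keeper below 0.2 m).
It fails at once if the lemon is crushed by the cover: over 15 N between them (contact force between cover and lemon above 15 N).
It fails at once if a bystander is moved more than 30 mm (distance of any of tub, glass, spice_jar from where it was at the start of the episode above 0.03 m).
It fails at once if a bystander is tipped over (angle between any of tub, glass, spice_jar's own z axis and vertical above 0.5 rad).
It also fails if it takes over 72 s, if anything falls off the work surface, if the arm or the gripper's body presses on something with over 40 N, if the wrist force passes 120 N, or if a joint passes its speed limit or range.

ROBOT

A 6-joint arm with a two-finger parallel gripper is mounted at the origin on a cart in front of the work surface, level with it; the furniture and walls round the work are solid. World frame = base frame: x ahead of the robot, y to its left, z up, the work surface at z = 0. Lengths are in m, angles in rad, forces in N, time in s.
With the tool pointing down it reaches from about 0.225 to 0.875 m from the base axis. Payload 3.4 kg.
Tool frame: the origin (TCP) lies at the very end of the fingers, on their centre line; the grasp point (between the pads) lies 19 mm behind it (manip.tcp_to_grasp is the distance from the TCP to the grasp point, in m); z points along the fingers, y is the line along which they close (so a half turn about z gives the same grasp; the last joint's range is limited). The gripper opens to 85 mm and grips with 20 to 120 N. Pads are 22 mm wide; open, the fingers measure 114 mm over their backs; the gripper's body (76 mm by 85 mm) begins 54 mm behind the grasp point. The pads swing forward as they close: fully open they stand 13 mm farther back than shut.
Start: joints at [-0.121, 0.276, 1.505, -0, 1.361, -0.121], TCP at [0.575, -0, 0.231] pointing down, gripper open.
Joint ranges: [-2.89, 2.89], [-0.75, 2.08], [0.22, 2.7], [-1.18, 4.32], [0.11, 2.71], [-2.7, 2.7]. Speed limits (rad/s): [2.57, 2.57, 3.14, 3.14, 3.14, 3.14].

INTERFACE

Orientations are given as a unit quaternion [w, x, y, z].
In Python, from rig import status, get_image, job, manip gives the robot as it stands.
- The arm moves only by the tool apply_moves, never from a script. Its arguments are lists of equal length, an entry for each row: "xyz": the shift along the tool's x, y, z each as a share of 0.3 m, from -1 to 1, a list of three; "rot": the turn, a rotation vector about the tool's x, y, z each as a share of 60 degrees, from -1 to 1, a list of three; "hand": the opening, from -1 (shut) to 1 (fully open). A call has 1 to 8 rows; each row shifts and turns the commanded pose from where the row before left it, along the tool's axes as they then stand; what a row does not reach is not made up. A row lasts 1/8 s, in which the tool goes at most 62.5 mm and 10.7 degrees, less where a joint would pass 70% of its speed; a pose out of reach is approached as far as the arm can. A call with a number of a shift or a turn outside -1 to 1 is refused whole. A call with a gripper value outside its range is refused whole. The fingers move at their own pace and stop on an object; "force" is the grip in N (left out, the last holds). Time passes only in rows, so rows that do not move let the fingers close. It gives the time, the measured TCP pose, the force, the opening and the grip force at its end, in the units of the state.
- status.get_state(): the state, without advancing time (a new reading comes with each control period).
- get_image(name): name is "scene" or "side" or "wrist"; returns a dict with "pixels" (400x640x3 uint8, red, green, blue), "fovy" (degrees; the focal length in pixels is half the picture's height over the tangent of half this angle, whatever the lens; pixels are square), "cx", "cy" (the principal point, pixels), "dist" ([k1, k2, p1, p2, k3] as OpenCV has them; the pictures are not rectified), "origin" and "orientation" of the camera in the world; the wrist camera has in their place "tool_from_camera" (4x4, takes a point from camera to tool coordinates, whose origin is the TCP and whose axes are the flange's). Camera axes: x right, y down, z forward; pixel columns grow to the right and rows downward; lengths in m; the calibration is good to about 2 mm. A picture is of the moment at which its call begins: read the wrist's pose just before it. There is no depth.
- job.sign_off(): hands the job in; it is judged then, once.
The state is a dict: "clock": time; "qpos": joint angles; "qd": joint speeds; "effort": joint torques, N m; "position": TCP position; "ee_rot": TCP orientation; "contact_force": force on the tool from outside, world axes, zero at the start; "moment": the same for the moment, N m; "width": finger opening in m; "gripper_force": force on a finger pad.
Only numpy, scipy, OpenCV 4.12 (cv2) and the standard library are available. Lean on these libraries where they do the work, as an engineer would, in place of code of your own. Each camera call takes 0.05 s, during which the arm holds its last target. There are 200 camera calls.

## Working session

There is one attempt and no reset: what is moved stays moved. The work goes in short steps, Python scripts to look and compute and a tool call to move; the robot and the scene stay as the last step left them, time stands still between calls to the robot, and variables do not carry over. Pictures are saved under pics/ and viewed, at most 10 in all, crops included, and the job is handed in when it is done.

Besides the shell and the picture viewer there is one more tool, called after "Emit:" as name(argument=value, ...), one argument or row to a line, values as JSON. apply_moves: Moves the arm, as the interface text tells. Its arguments: {"type":"object","properties":{"xyz":{"type":"array","items":{"type":"array","items":{"type":"number","minimum":-1,"maximum":1}}},"rot":{"type":"array","items":{"type":"array","items":{"type":"number","minimum":-1,"maximum":1}}},"hand":{"type":"array","items":{"type":"number"}},"force":{"type":"number"}},"required":["xyz","rot","hand"]}

```bash
mkdir -p pics; ls
cat > h.py <<'E'
import numpy as np, cv2
from rig import status, get_image, job, manip
from scipy.spatial.transform import Rotation as R
def Rq(q): return R.from_quat([q[1],q[2],q[3],q[0]]).as_matrix()
def cam(im,st=None):
    f=200/np.tan(np.radians(im['fovy'])/2)
    K=np.array([[f,0,im['cx']],[0,f,im['cy']],[0,0,1]])
    if 'origin' in im: T=np.eye(4);T[:3,:3]=Rq(im['orientation']);T[:3,3]=im['origin']
    else:
        B=np.eye(4);B[:3,:3]=Rq(st['ee_rot']);B[:3,3]=st['position'];T=B@np.array(im['tool_from_camera'])
    return K,np.array(im['dist'],float),T
def unproj(c,uv,z):
    K,d,T=c
    p=cv2.undistortPoints(np.array([[uv]],float),K,d)[0,0]
    r=T[:3,:3]@[p[0],p[1],1];return T[:3,3]+r*(z-T[2,3])/r[2]
def proj(c,P):
    K,d,T=c
    p=(np.atleast_2d(P)-T[:3,3])@T[:3,:3]
    return cv2.projectPoints(p,np.zeros(3),np.zeros(3),K,d)[0][:,0]
def snap(n,f):
    st=status.get_state();im=get_image(n)
    cv2.imwrite(f'pics/{f}.png',im['pixels'][:,:,::-1])
    return cam(im,st),im['pixels']
E
python3 - <<'E'
from h import *
import pickle
o={}
for n in('scene','side','wrist'):
    o[n]=snap(n,n+'0');print(n,o[n][0][2].round(3).tolist(),o[n][0][0][0,0])
pickle.dump(o,open('o.pkl','wb'))
s=status.get_state();print(s['position'],s['ee_rot'],s['width'],s['contact_force'],s['clock'])
E
```

```text
pics
scene [[-0.903, -0.319, 0.289, 0.185], [-0.43, 0.69, -0.582, 0.791], [-0.014, -0.65, -0.76, 1.11], [0.0, 0.0, 0.0, 1.0]] 501.4566987553405
side [[-0.982, -0.074, 0.175, 0.374], [-0.19, 0.434, -0.881, 1.04], [-0.011, -0.898, -0.441, 0.607], [0.0, 0.0, 0.0, 1.0]] 378.2727806554466
wrist [[1.0, -0.0, -0.001, 0.575], [-0.0, -0.956, -0.295, 0.075], [-0.001, 0.295, -0.956, 0.374], [0.0, 0.0, 0.0, 1.0]] 348.48586211820634
[5.74585532e-01 4.55885078e-05 2.30646161e-01] [-5.61833120e-04  7.07107459e-01  7.07105746e-01 -4.36056645e-04] 0.08537878982048396 [0.51711963 0.25314291 0.59310993] 0.15
```

View pics/scene0.png

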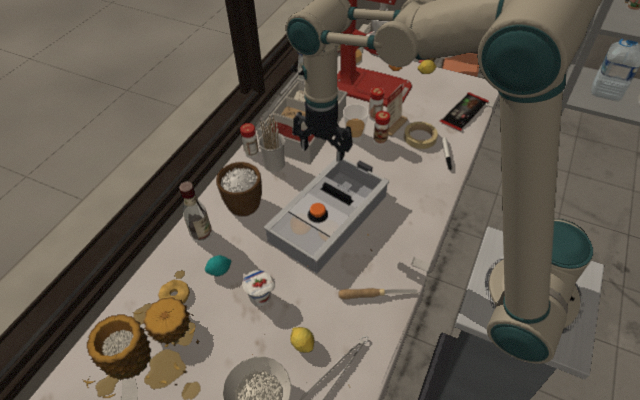

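View pics/side0.png

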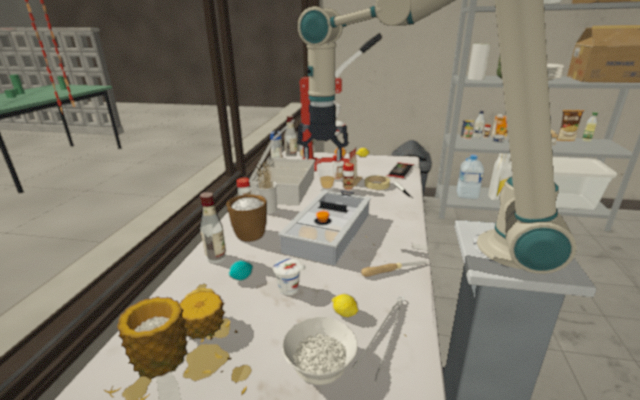

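View pics/wrist0.png

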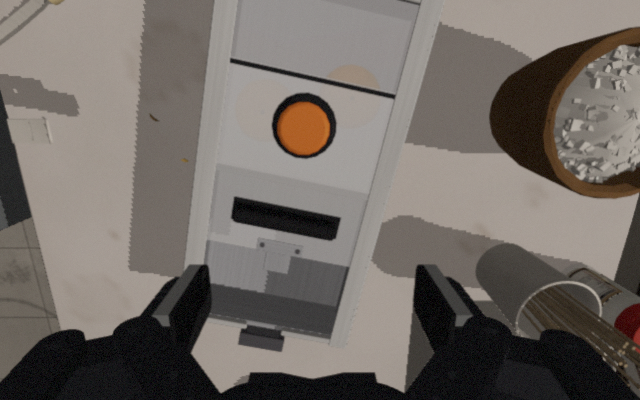

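The loose lemon is at scene (302,339) and side (345,305). It could be confused with the far lemon by the press (scene (427,67), side (362,152)) or the turquoise one (scene (218,265)). By the description I choose scene (302,339). In the wrist view, the ridge is at (286,218), the vent at (303,126) and the catch housing at (262,337).

Run:
```python
from h import *
import pickle
o=pickle.load(open('o.pkl','rb'))
w=o['wrist'][0]
for n,uv,z in [('ridge',(286,217),.0895),('ridgeL',(233,207),.0895),('ridgeR',(339,228),.0895),('vent',(303,126),.0945),('catch',(262,334),.076)]:
    print(n,unproj(w,uv,z).round(4))
for n,uv in [('scene',(318,210)),('side',(322,214))]: print('vent',n,unproj(o[n][0],uv,.0945).round(4))
for n in ('scene','side'):
    p=o[n][1]; h=cv2.cvtColor(p,cv2.COLOR_RGB2HSV)
    m=cv2.inRange(h,(20,110,70),(34,255,255)); k,l,s,c=cv2.connectedComponentsWithStats(m)
    for i in range(1,k):
        if s[i,4]>60: print(n,s[i],c[i].round(1),unproj(o[n][0],c[i],.0255).round(4))
c=o['scene'][1][310:370,270:350];d=o['side'][1][280:330,305:385]
c=cv2.resize(c,None,fx=5,fy=5,interpolation=cv2.INTER_CUBIC);d=cv2.resize(d,None,fx=5,fy=5,interpolation=cv2.INTER_CUBIC)
cv2.imwrite('pics/crop.png',np.vstack([c,d])[:,:,::-1])
```

```text
ridge [ 0.5523 -0.0259  0.0895]
ridgeL [ 0.507  -0.0168  0.0895]
ridgeR [ 0.5983 -0.0361  0.0895]
vent [0.5677 0.0516 0.0945]
catch [ 0.524  -0.1563  0.076 ]
vent scene [0.5624 0.0549 0.0945]
vent side [0.5684 0.06   0.0945]
scene [418  60  18  14 191] [426.6  66.5] [ 0.5219 -0.7669  0.0255]
scene [291 327  23  26 474] [302.  339.1] [0.4557 0.3638 0.0255]
side [592  26  48   3 117] [615.5  26.9] [-11.3068 -25.4825   0.0255]
side [564 123  13   9  61] [571.3 128.1] [-0.6304 -1.3943  0.0255]
side [356 148  13   9  87] [362.2 152. ] [ 0.526  -0.7656  0.0255]
side [322 177  11  10  62] [326.7 181.2] [ 0.631  -0.3611  0.0255]
side [ 118  285  103   54 1870] [175. 310.] [0.8319 0.4492 0.0255]
side [332 294  26  23 455] [344.6 305.1] [0.4576 0.3663 0.0255]
side [192 319  38  23 310] [213.8 330.3] [0.7176 0.4925 0.0255]
side [184 345  45  35 991] [204.6 361. ] [0.6994 0.5703 0.0255]
side [123 350  58  50 781] [146.2 376.4] [0.7886 0.6212 0.0255]
side [232 366  17  16 143] [238.4 373. ] [0.6251 0.5849 0.0255]
```

View pics/crop.png

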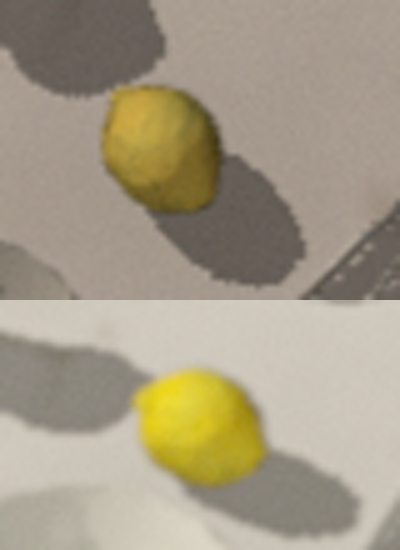

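The crop shows the pointed yellow lemon lying alone, with the bowl to its left and the tongs to its right, so it is the right one. Its centre is about (0.457, 0.365). The cover starts about 78 mm open. I'll turn the closing axis along the keeper's slide and hover over the ridge.

Emit:
apply_moves(
  xyz=[
    [-0.087,-0.074,0.1],
    [0,0,0.1],
    [0,0,0],
    [0,0,0],
    [0,0,0],
    [0,0,0],
    [0,0,0],
    [0,0,0],
  ],
  rot=[
    [0,0,-0.163],
    [0,0,-0.163],
    [0,0,-0.163],
    [0,0,-0.163],
    [0,0,-0.163],
    [0,0,-0.163],
    [0,0,-0.163],
    [0,0,-0.163],
  ],
  hand=[0,0,0,0,0,0,0,0],
  force=30,
)

```text
clock: 1.15
position: [0.5526, -0.0261, 0.171]
ee_rot: [-0.0, 0.1, 0.995, 0.0]
contact_force: [-0.9, 0.1, -0.3]
width: 0.0425
gripper_force: 0.0
```

Run:
```python
from h import *
import pickle
s=status.get_state();c,p=snap('wrist','w1');pickle.dump((c,p),open('w1.pkl','wb'))
print(s['position'],s['ee_rot'],s['width'],Rq(s['ee_rot']).round(3),s['qpos'])
K=np.array([.5591,.0126,0]);a=-.205;X=np.array([np.cos(a),np.sin(a),0]);Y=np.array([-X[1],X[0],0])
for n,q in [('ridge',(0,-.042,.0895)),('vent',(0,.043,.0945)),('catch',(0,-.1725,.076))]: print(n,proj(c,K+q[0]*X+q[1]*Y+[0,0,q[2]]).round(0))
```

```text
[ 0.55258503 -0.02606659  0.17100575] [-3.15009097e-04  9.96533198e-02  9.95022168e-01  4.09331351e-05] 0.04254159514965653 [[-0.98   0.198 -0.001]
 [ 0.198  0.98   0.   ]
 [ 0.001  0.    -1.   ]] [-1.72944248e-01  2.84405793e-01  1.64861144e+00  3.80807223e-05
  1.20920974e+00 -1.54411605e+00]
ridge [[309. 208.]]
vent [[436. 211.]]
catch [[127. 202.]]
```

View pics/w1.png

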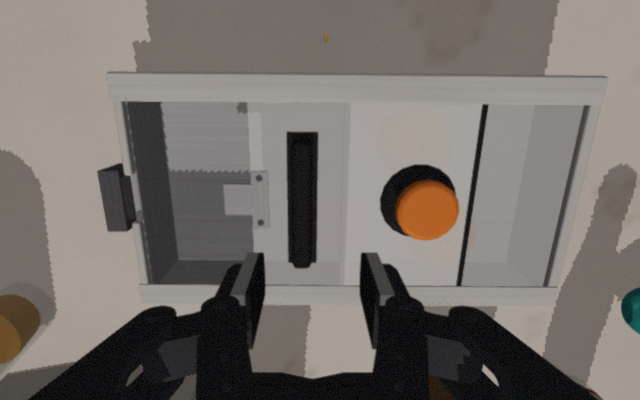

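The wrist view shows the ridge top centred near (302,199), the vent top at (427,210) and the catch top near (113,200). The cover is half open, and the well's far end is clear.

Run:
```python
from h import *
import pickle
c,p=pickle.load(open('w1.pkl','rb'))
for n,uv,z in [('ridge',(302,199),.0895),('rt',(302.5,133),.0895),('rb',(302.5,266),.0895),('vent',(427,210),.0945),('catch',(112,199),.076),
 ('c00',(108,73),.07),('c01',(606,77),.07),('c10',(141,304),.07),('c11',(558,304),.07)]: print(n,unproj(c,uv,z).round(4))
g=p[120:280,90:470]; g=cv2.resize(g,None,fx=2.1,fy=2.1,interpolation=cv2.INTER_CUBIC)
g=cv2.convertScaleAbs(g,alpha=1.6,beta=20)
cv2.imwrite('pics/w1c.png',g[:,:,::-1])
```

```text
ridge [ 0.5432 -0.0317  0.0895]
rt [ 0.5004 -0.0223  0.0895]
rb [ 0.5922 -0.0417  0.0895]
vent [0.5658 0.0487 0.0945]
catch [ 0.52   -0.1659  0.076 ]
c00 [ 0.4385 -0.1408  0.07  ]
c01 [0.5063 0.1818 0.07  ]
c10 [ 0.6094 -0.1791  0.07  ]
c11 [0.6768 0.1514 0.07  ]
```

View pics/w1c.png

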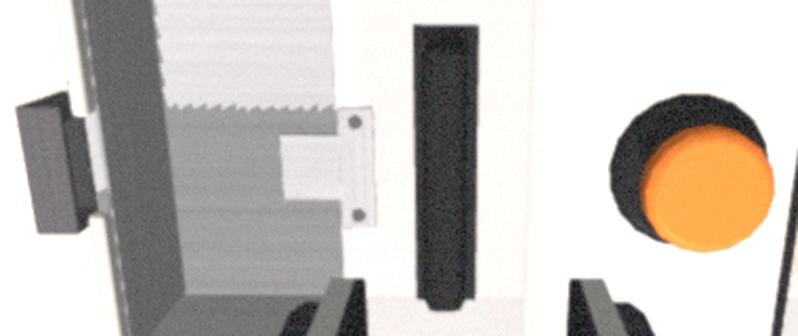

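Emit:
apply_moves(
  xyz=[
    [0.007,-0.025,0.1],
    [0,0,0.1],
    [0,0,0.08],
    [0,0,0.04],
    [0,0,0],
    [0,0,0],
    [0,0,0],
    [0,0,0],
  ],
  rot=[
    [0,0,-0.005],
    [0,0,0],
    [0,0,0],
    [0,0,0],
    [0,0,0],
    [0,0,0],
    [0,0,0],
    [0,0,0],
  ],
  hand=[0,0,0,0,-0.9,-0.9,-0.9,-0.9],
  force=30,
)

```text
clock: 2.2
position: [0.5498, -0.0331, 0.076]
ee_rot: [0.001, 0.1, 0.995, -0.0]
contact_force: [0.7, -0.2, -1.0]
width: 0.0128
gripper_force: 32.6
```

Emit:
apply_moves(
  xyz=[
    [0,0.04,0],
    [0,0.05,0],
    [0,0.05,0],
    [0,0.04,0],
    [0,0.015,0],
    [0,0,0],
  ],
  rot=[
    [0,0,0],
    [0,0,0],
    [0,0,0],
    [0,0,0],
    [0,0,0],
    [0,0,0],
  ],
  hand=[-0.9,-0.9,-0.9,-0.9,-0.9,-0.9],
)

```text
clock: 2.95
position: [0.5621, 0.0253, 0.0759]
ee_rot: [0.001, 0.1, 0.995, 0.001]
contact_force: [2.6, 0.8, 5.1]
width: 0.0132
gripper_force: 33.3
```

Emit:
apply_moves(
  xyz=[
    [0,0,0],
    [0,0,-0.06],
    [0,0,-0.19],
    [0,0.1,-0.15],
    [0.05,0.19,-0.1],
    [0.06,0.19,0],
    [0.06,0.19,0],
    [0.06,0.19,0],
  ],
  rot=[
    [0,0,0],
    [0,0,0],
    [0,0,0],
    [0,0,0],
    [0,0,0],
    [0,0,0],
    [0,0,0],
    [0,0,0],
  ],
  hand=[0,0,0,0,1,1,1,1],
)

```text
clock: 3.95
position: [0.5429, 0.2884, 0.2225]
ee_rot: [-0.002, 0.1, 0.995, -0.001]
contact_force: [0.9, -0.8, -0.1]
width: 0.0856
gripper_force: 0.0
```

Emit:
apply_moves(
  xyz=[
    [0.06,0.1,0],
    [0.04,0.06,0],
    [0,0,0],
  ],
  rot=[
    [0,0,0],
    [0,0,0],
    [0,0,0],
  ],
  hand=[1,1,1],
)

```text
clock: 4.32
position: [0.5237, 0.3407, 0.2229]
ee_rot: [-0.001, 0.099, 0.995, -0.001]
contact_force: [0.3, -1.0, 0.3]
width: 0.0856
gripper_force: 0.0
```

Run:
```python
from h import *
import pickle
c,p=snap('wrist','w2');pickle.dump((c,p),open('w2.pkl','wb'))
s=status.get_state();print(s['position'],s['ee_rot'])
print(proj(c,[.457,.365,.0255]))
h=cv2.cvtColor(p,cv2.COLOR_RGB2HSV);m=cv2.inRange(h,(20,110,70),(34,255,255))
m=cv2.morphologyEx(m,cv2.MORPH_CLOSE,np.ones((5,5)))
for q in cv2.findContours(m,cv2.RETR_EXTERNAL,cv2.CHAIN_APPROX_NONE)[0]:
    if cv2.contourArea(q)<500: continue
    w=np.array([unproj(c,x[0],.0255)[:2] for x in q],np.float32)
    r=cv2.minAreaRect(w*1000);e=cv2.fitEllipse(w*1000);M=cv2.moments(w*1000)
    print(r,e,M['m10']/M['m00'],M['m01']/M['m00'])
```

```text
[0.52442244 0.33970223 0.22312307] [-4.27700854e-04  9.95825352e-02  9.95028709e-01 -1.00202523e-03]
[[324.3195631  100.60862044]]
((779.9686889648438, 387.19720458984375), (58.59294891357422, 43.737831115722656), 54.41014862060547) ((781.0513305664062, 387.90283203125), (41.233333587646484, 60.120445251464844), 138.08404541015625) 779.9057683348087 388.87225463815105
((699.8998413085938, 537.220703125), (83.39353942871094, 74.6279525756836), 66.63270568847656) ((695.9775390625, 534.8872680664062), (73.80551147460938, 81.86823272705078), 179.76072692871094) 696.171233097934 535.1157303942814
((618.7889404296875, 550.178466796875), (35.132354736328125, 33.7105712890625), 28.971988677978516) ((619.4067993164062, 549.7073974609375), (31.456336975097656, 36.66553497314453), 163.18020629882812) 619.3362934316021 549.7872366069244
((456.49090576171875, 364.543212890625), (56.65647888183594, 55.61906433105469), 15.312644958496094) ((456.6872253417969, 364.1474914550781), (49.784000396728516, 65.30506134033203), 63.9903678894043) 456.6657506774633 364.190472342175
```

View pics/w2.png

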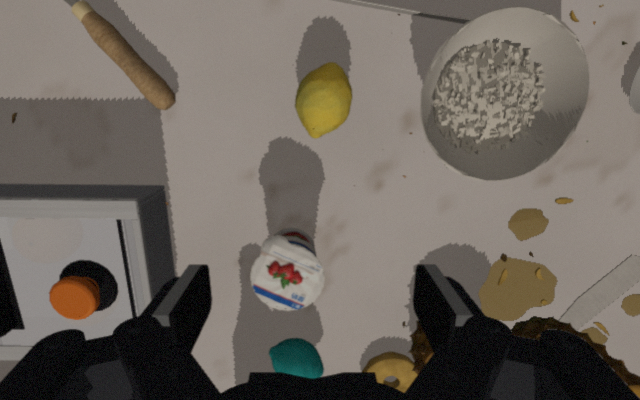

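The wrist view shows the lemon at (323,100) with its long axis at about -26° in the world. The tub (288,275) and the bowl (505,95) are clear of the grasp. I'll approach with the closing axis at 64°.

Emit:
apply_moves(
  xyz=[
    [0.12,0.018,0.1],
    [0.117,0.017,0.1],
    [0,0,0.1],
    [0,0,0.1],
    [0,0,0.1],
    [0,0,0],
    [0,0,0],
  ],
  rot=[
    [0,0,0],
    [0,0,0],
    [0,0,0.125],
    [0,0,0.125],
    [0,0,0],
    [0,0,0],
    [0,0,0],
  ],
  hand=[0.75,0.75,0.75,0.75,0.75,0.75,0.75],
)

```text
clock: 5.25
position: [0.4585, 0.3644, 0.0747]
ee_rot: [0.001, 0.229, 0.973, 0.0]
contact_force: [-0.0, -0.2, 1.3]
width: 0.0745
gripper_force: 0.0
```

Emit:
apply_moves(
  xyz=[
    [0,0,0.08],
    [0,0,0.08],
    [0,0,0.06],
    [0,0,0],
    [0,0,0],
    [0,0,0],
    [0,0,0],
    [0,0,0],
  ],
  rot=[
    [0,0,0],
    [0,0,0],
    [0,0,0],
    [0,0,0],
    [0,0,0],
    [0,0,0],
    [0,0,0],
    [0,0,0],
  ],
  hand=[0.75,0.75,0.75,0.3,-0.3,-0.3,-0.3,-0.3],
  force=25,
)

```text
clock: 6.25
position: [0.4583, 0.3656, 0.009]
ee_rot: [0.001, 0.229, 0.973, 0.001]
contact_force: [0.3, -0.1, 6.1]
width: 0.0502
gripper_force: 26.6
```

Emit:
apply_moves(
  xyz=[
    [0,0,-0.08],
    [0,0,-0.16],
    [0,0,-0.16],
    [0,0,-0.16],
    [0,0,-0.08],
    [0,0,0],
    [0,0,0],
    [0,0,0],
  ],
  rot=[
    [0,0,0],
    [0,0,0.178],
    [0,0,0.178],
    [0,0,0.178],
    [0,0,0.178],
    [0,0,0.178],
    [0,0,0.178],
    [0,0,0.178],
  ],
  hand=[-0.3,-0.3,-0.3,-0.3,-0.3,-0.3,-0.3,-0.3],
)

```text
clock: 7.25
position: [0.4568, 0.365, 0.1995]
ee_rot: [-0.0, 0.775, 0.632, -0.0]
contact_force: [-0.9, -0.5, -0.8]
width: 0.0505
gripper_force: 26.6
```

Emit:
apply_moves(
  xyz=[
    [-0.12,0.05,0],
    [-0.16,0.06,0],
    [-0.16,0.06,0],
    [-0.16,0.06,0],
    [-0.16,0.06,0],
    [-0.16,0.06,0],
    [-0.16,0.06,0],
    [-0.16,0.06,0],
  ],
  rot=[
    [0,0,0],
    [0,0,0],
    [0,0,0],
    [0,0,0],
    [0,0,0],
    [0,0,0],
    [0,0,0],
    [0,0,0],
  ],
  hand=[-0.3,-0.3,-0.3,-0.3,-0.3,-0.3,-0.3,-0.3],
)

```text
clock: 8.25
position: [0.523, -0.0287, 0.1996]
ee_rot: [-0.0, 0.773, 0.635, 0.0]
contact_force: [-0.3, 1.0, -0.7]
width: 0.0503
gripper_force: 26.6
```

Run:
```python
from h import *
s=status.get_state();p=s['position'];M=Rq(s['ee_rot']);print(p,s['width'],s['gripper_force'],np.degrees(np.arctan2(M[1,1],M[0,1])),s['qpos'])
print(M.T@(np.array([.5374,-.0946,p[2]])-p)/.3)
```

```text
[ 0.5229811  -0.0287432   0.19963013] 0.05025154078090886 26.554904828080907 -11.220135211472266 [-1.88032825e-01  2.19529921e-01  1.66460394e+00  3.53544045e-04
  1.25738680e+00  7.68647816e-03]
[-2.05974819e-01  8.98588928e-02 -6.31524153e-05]
```

Emit:
apply_moves(
  xyz=[
    [-0.12,0.05,0],
    [-0.086,0.04,0],
    [0,0,0.1],
    [0,0,0.1],
    [0,0,0.06],
    [0,0,0],
  ],
  rot=[
    [0,0,0],
    [0,0,0.008],
    [0,0,0],
    [0,0,0],
    [0,0,0],
    [0,0,0],
  ],
  hand=[-0.3,-0.3,-0.3,-0.3,-0.3,-0.3],
)

```text
clock: 9.0
position: [0.5361, -0.0927, 0.1201]
ee_rot: [-0.002, 0.776, 0.631, -0.001]
contact_force: [-0.3, -0.7, 0.4]
width: 0.0503
gripper_force: 26.6
```

Run:
```python
from h import *
c,p=snap('wrist','w3')
s=status.get_state();print(s['position'],s['width'],s['gripper_force'])
```

```text
[ 0.53719297 -0.0929412   0.12129726] 0.05018450185602972 26.56107078655623
```

View pics/w3.png

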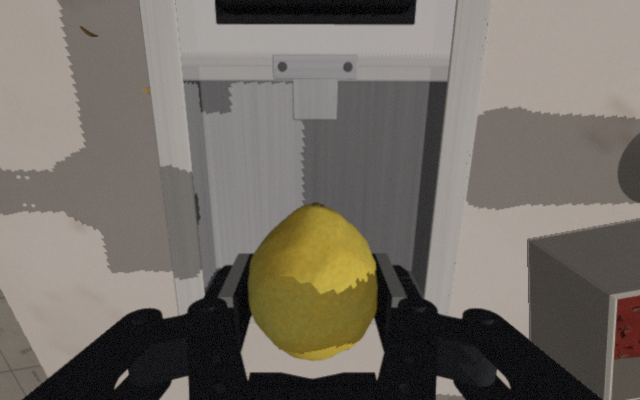

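The lemon is held and centred between the runners, and the well below is clear. I'll lower it slowly.

Emit:
apply_moves(
  xyz=[
    [0,0,0.08],
    [0,0,0.08],
    [0,0,0.07],
    [0,0,0.05],
    [0,0,0.03],
    [0,0,0.015],
    [0,0,0],
  ],
  rot=[
    [0,0,0],
    [0,0,0],
    [0,0,0],
    [0,0,0],
    [0,0,0],
    [0,0,0],
    [0,0,0],
  ],
  hand=[-0.3,-0.3,-0.3,-0.3,-0.3,-0.3,-0.3],
)

```text
clock: 9.93
position: [0.5378, -0.0932, 0.0243]
ee_rot: [0.0, 0.775, 0.631, 0.0]
contact_force: [0.2, 0.3, -0.4]
width: 0.0503
gripper_force: 26.6
```

Emit:
apply_moves(
  xyz=[
    [0,0,0.01],
    [0,0,0.01],
    [0,0,0.008],
    [0,0,0],
  ],
  rot=[
    [0,0,0],
    [0,0,0],
    [0,0,0],
    [0,0,0],
  ],
  hand=[-0.3,-0.3,-0.3,-0.3],
)

```text
clock: 10.42
position: [0.5374, -0.0931, 0.0156]
ee_rot: [-0.0, 0.776, 0.631, -0.0]
contact_force: [0.6, 0.3, -0.6]
width: 0.0499
gripper_force: 26.6
```

Emit:
apply_moves(
  xyz=[
    [0,0,0.005],
    [0,0,0],
    [0,0,0],
    [0,0,0],
    [0,0,0],
    [0,0,0],
    [0,0,0],
  ],
  rot=[
    [0,0,0],
    [0,0,0],
    [0,0,0],
    [0,0,0],
    [0,0,0],
    [0,0,0],
    [0,0,0],
  ],
  hand=[-0.3,-0.3,0.3,0.6,0.6,0.6,0.6],
)

```text
clock: 11.3
position: [0.5377, -0.0931, 0.0142]
ee_rot: [0.0, 0.775, 0.631, 0.0]
contact_force: [-1.0, -0.6, -0.2]
width: 0.0682
gripper_force: 0.0
```

Emit:
apply_moves(
  xyz=[
    [0,0,-0.05],
    [0,0,-0.1],
    [0,0,-0.15],
    [0,0,-0.15],
    [0,0,0],
    [0,0,0],
  ],
  rot=[
    [0,0,0],
    [0,0,0],
    [0,0,0],
    [0,0,0],
    [0,0,0],
    [0,0,0],
  ],
  hand=[0.6,0.6,0.6,0.6,0.6,0.6],
)

```text
clock: 12.05
position: [0.5373, -0.093, 0.1497]
ee_rot: [0.0, 0.775, 0.631, 0.0]
contact_force: [-0.3, 0.9, -0.9]
width: 0.0683
gripper_force: 0.0
```

Run:
```python
from h import *
import pickle
c,p=snap('wrist','w4');pickle.dump((c,p),open('w4.pkl','wb'))
s=status.get_state();print(s['position'],s['ee_rot'],s['contact_force'])
```

```text
[ 0.53676184 -0.09285638  0.14880641] [-5.87744461e-04  7.75493433e-01  6.31355251e-01 -3.69678076e-04] [-0.41342386  0.39245291 -0.38203152]
```

View pics/w4.png

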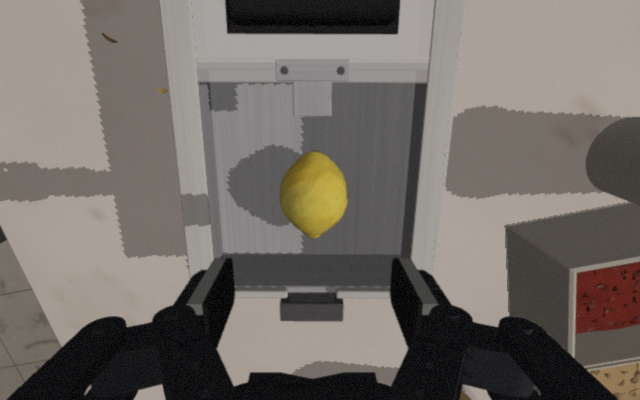

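The lemon lies at (313,195) in the well, and the fingers are off it. Next I'll go back to the ridge.

Emit:
apply_moves(
  xyz=[
    [0.135,0,-0.05],
    [0.135,0,0],
    [0.133,0.002,0],
    [0,0,0],
    [0,0,0],
    [0,0,0],
    [0,0,0],
    [0,0,0],
  ],
  rot=[
    [0,0,0],
    [0,0,0],
    [0,0,0],
    [0,0,-0.17],
    [0,0,-0.17],
    [0,0,-0.17],
    [0,0,-0.17],
    [0,0,-0.17],
  ],
  hand=[0,0,0,0,0,0,0,0],
)

```text
clock: 13.1
position: [0.5616, 0.0252, 0.1625]
ee_rot: [-0.002, 0.425, 0.905, -0.001]
contact_force: [-0.3, -0.3, -0.6]
width: 0.0426
gripper_force: 0.0
```

Emit:
apply_moves(
  xyz=[
    [0,0,0],
    [0,0,0],
    [0,0,0],
    [0,0,0],
    [0,0,0],
  ],
  rot=[
    [0,0,-0.17],
    [0,0,-0.17],
    [0,0,-0.17],
    [0,0,-0.14],
    [0,0,0],
  ],
  hand=[0,0,0,0,0],
)

```text
clock: 13.72
position: [0.5618, 0.0252, 0.1628]
ee_rot: [-0.002, 0.103, 0.995, -0.0]
contact_force: [-0.5, -0.9, -0.7]
width: 0.0425
gripper_force: 0.0
```

Run:
```python
from h import *
c,p=snap('wrist','w5')
s=status.get_state();P=s['position'];M=Rq(s['ee_rot']);print(P,np.degrees(np.arctan2(M[1,1],M[0,1])),M.T@(np.array([.562,.0253,.075])-P)/.3)
```

```text
[0.56196866 0.02518173 0.16301205] 78.15566007989725 [-0.00077715  0.0004996   0.29337233]
```

View pics/w5.png

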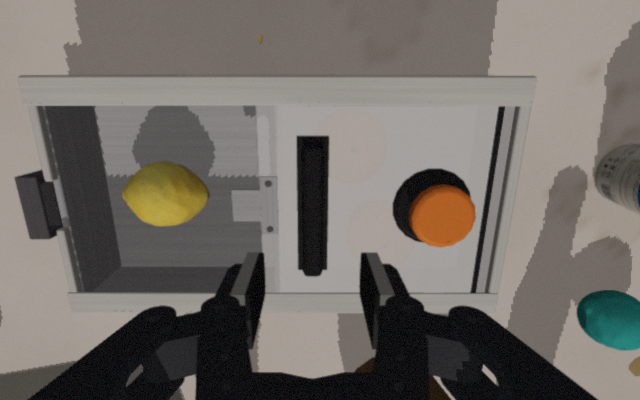

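The ridge at (313,205) is centred between the fingers, and the lemon is clear at (166,195). I'll descend and grip.

Emit:
apply_moves(
  xyz=[
    [0,0,0.1],
    [0,0,0.1],
    [0,0,0.06],
    [0,0,0.033],
    [0,0,0],
    [0,0,0],
    [0,0,0],
    [0,0,0],
  ],
  rot=[
    [0,0,0],
    [0,0,0],
    [0,0,0],
    [0,0,0],
    [0,0,0],
    [0,0,0],
    [0,0,0],
    [0,0,0],
  ],
  hand=[0,0,0,0,-0.9,-0.9,-0.9,-0.9],
  force=30,
)

```text
clock: 14.78
position: [0.5631, 0.0251, 0.0769]
ee_rot: [0.001, 0.102, 0.995, 0.0]
contact_force: [0.4, -0.4, -0.3]
width: 0.0135
gripper_force: 32.7
```

Emit:
apply_moves(
  xyz=[
    [0,-0.05,0],
    [0,-0.08,0],
    [0,-0.08,0],
    [0,-0.08,0],
    [0,-0.08,0],
    [0,-0.05,0],
    [0,-0.02,0],
    [0,0,0],
  ],
  rot=[
    [0,0,0],
    [0,0,0],
    [0,0,0],
    [0,0,0],
    [0,0,0],
    [0,0,0],
    [0,0,0],
    [0,0,0],
  ],
  hand=[-0.9,-0.9,-0.9,-0.9,-0.9,-0.9,-0.9,-0.9],
)

```text
clock: 15.78
position: [0.5358, -0.105, 0.0768]
ee_rot: [0.0, 0.102, 0.995, -0.001]
contact_force: [-1.8, -0.3, 4.5]
width: 0.0134
gripper_force: 33.3
```

Emit:
apply_moves(
  xyz=[
    [0,-0.01,0],
    [0,-0.01,0],
    [0,-0.01,0],
    [0,0,0],
  ],
  rot=[
    [0,0,0],
    [0,0,0],
    [0,0,0],
    [0,0,0],
  ],
  hand=[-0.9,-0.9,-0.9,-0.9],
)

```text
clock: 16.27
position: [0.5344, -0.1113, 0.0768]
ee_rot: [0.0, 0.102, 0.995, 0.001]
contact_force: [-0.0, 4.5, 6.5]
width: 0.0133
gripper_force: 33.5
```

Emit:
apply_moves(
  xyz=[
    [0,-0.01,0],
    [0,-0.01,0],
    [0,0,0],
  ],
  rot=[
    [0,0,0],
    [0,0,0],
    [0,0,0],
  ],
  hand=[-0.9,-0.9,-0.9],
)

```text
clock: 16.65
position: [0.5336, -0.115, 0.0769]
ee_rot: [0.001, 0.102, 0.995, 0.003]
contact_force: [1.0, 10.0, 5.9]
width: 0.0132
gripper_force: 33.6
```

Emit:
apply_moves(
  xyz=[
    [0,-0.01,0],
    [0,-0.01,0],
    [0,0,0],
  ],
  rot=[
    [0,0,0],
    [0,0,0],
    [0,0,0],
  ],
  hand=[-0.9,-0.9,-0.9],
)

```text
clock: 17.02
position: [0.5336, -0.1152, 0.0768]
ee_rot: [0.001, 0.104, 0.995, 0.008]
contact_force: [6.3, 25.3, 7.1]
width: 0.0129
gripper_force: 33.7
```

Emit:
apply_moves(
  xyz=[
    [0,-0.008,0],
    [0,0,0],
  ],
  rot=[
    [0,0,0],
    [0,0,0],
  ],
  hand=[-0.9,-0.9],
)

```text
clock: 17.27
position: [0.5336, -0.1153, 0.0768]
ee_rot: [0.001, 0.105, 0.994, 0.01]
contact_force: [7.6, 32.6, 7.2]
width: 0.0129
gripper_force: 34.1
```

Run:
```python
from h import *
import pickle
for n in('scene','wrist'):
    c,p=snap(n,n+'6')
    if n=='wrist':
        cv2.imwrite('pics/w6.png',cv2.convertScaleAbs(cv2.resize(p[60:330,0:400],None,fx=2,fy=2,interpolation=cv2.INTER_CUBIC),alpha=1.3,beta=15)[:,:,::-1])
s=status.get_state();print(s['position'],s['contact_force'])
```

```text
[ 0.53354158 -0.11528976  0.07681714] [ 8.00530333 31.30159123  8.08069887]
```

View pics/w6.png

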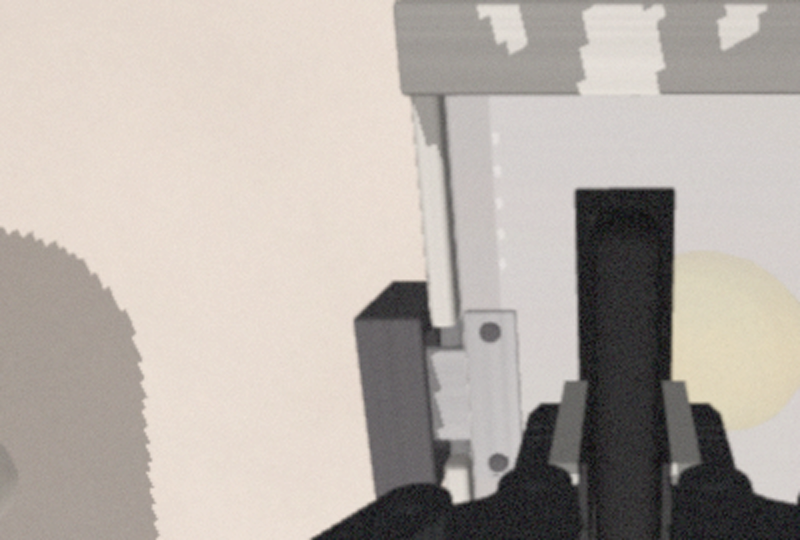

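The tongue sits in the catch housing and the cover doesn't budge at over 30 N, so it is at its stop. I'll unload, test with a slight pull, then release.

Emit:
apply_moves(
  xyz=[
    [0,0.02,0],
    [0,0.02,0],
    [0,0.013,0],
    [0,0,0],
  ],
  rot=[
    [0,0,0],
    [0,0,0],
    [0,0,0],
    [0,0,0],
  ],
  hand=[-0.9,-0.9,-0.9,-0.9],
)

```text
clock: 17.88
position: [0.5344, -0.1112, 0.0768]
ee_rot: [0.0, 0.101, 0.995, -0.0]
contact_force: [-1.3, -0.7, 6.2]
width: 0.013
gripper_force: 33.6
```

Run:
```python
from h import *
c6=cv2.imread('pics/wrist6.png')
st=status.get_state();c,p=snap('wrist','wrist7')
a=c6[180:320,180:400];b=p[180:320,180:400,::-1]
v=np.hstack([a,b]);v=cv2.resize(v,None,fx=1.8,fy=2.6,interpolation=cv2.INTER_CUBIC)
cv2.imwrite('pics/w7.png',cv2.convertScaleAbs(v,alpha=1.5,beta=15))
print(st['position'],st['contact_force'])
```

```text
[ 0.53444395 -0.11122804  0.07680895] [-1.32746018 -0.7203462   6.24191976]
```

View pics/w7.png

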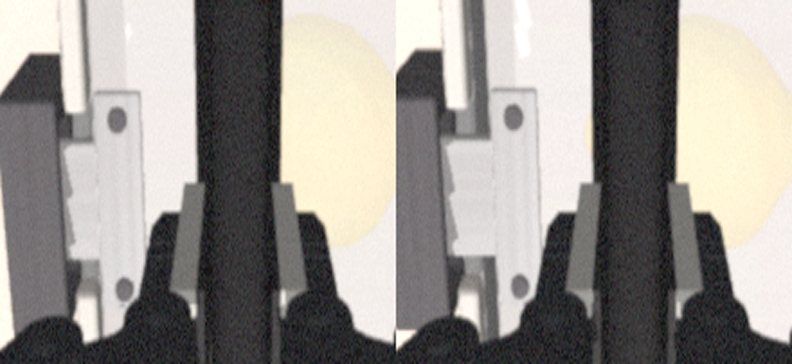

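I've viewed more pictures than the limit allows, so I'll use numbers only from here. The comparison shows the cover came back about 4 mm with my unload, so the over-travel in that move pulled it off the catch. I'll push it home again and release while still pushing lightly.

Emit:
apply_moves(
  xyz=[
    [0,-0.01,0],
    [0,-0.01,0],
    [0,-0.01,0],
    [0,-0.01,0],
    [0,0,0],
  ],
  rot=[
    [0,0,0],
    [0,0,0],
    [0,0,0],
    [0,0,0],
    [0,0,0],
  ],
  hand=[-0.9,-0.9,-0.9,-0.9,-0.9],
)

```text
clock: 18.55
position: [0.5336, -0.1152, 0.0769]
ee_rot: [0.001, 0.104, 0.995, 0.007]
contact_force: [4.0, 21.6, 6.9]
width: 0.013
gripper_force: 33.7
```

Emit:
apply_moves(
  xyz=[
    [0,0.013,0],
    [0,0,0],
  ],
  rot=[
    [0,0,0],
    [0,0,0],
  ],
  hand=[-0.9,-0.9],
)

```text
clock: 18.8
position: [0.5336, -0.115, 0.0768]
ee_rot: [0.001, 0.102, 0.995, 0.003]
contact_force: [1.3, 9.6, 5.8]
width: 0.0131
gripper_force: 33.7
```

Emit:
apply_moves(
  xyz=[
    [0,0,0],
    [0,0,0],
    [0,0,0],
    [0,0,0],
  ],
  rot=[
    [0,0,0],
    [0,0,0],
    [0,0,0],
    [0,0,0],
  ],
  hand=[0,0,0,0],
)

```text
clock: 19.3
position: [0.5328, -0.1197, 0.0762]
ee_rot: [-0.0, 0.102, 0.995, -0.0]
contact_force: [0.2, -0.0, 0.2]
width: 0.043
gripper_force: 0.0
```

Emit:
apply_moves(
  xyz=[
    [0,0,-0.06],
    [0,0,-0.14],
    [0,0,-0.14],
    [0,0,0],
    [0,0,0],
  ],
  rot=[
    [0,0,0],
    [0,0,0],
    [0,0,0],
    [0,0,0],
    [0,0,0],
  ],
  hand=[0,0,-1,-1,-1],
)

```text
clock: 19.92
position: [0.5322, -0.1194, 0.1778]
ee_rot: [-0.0, 0.102, 0.995, 0.0]
contact_force: [-0.6, -0.7, 0.1]
width: -0.0002
gripper_force: 0.0
```

Run:
```python
from h import *
K0=np.array([.5578,.0033,0]);Y=np.array([.2036,.979,0])
st=status.get_state();c,p=snap('wrist','wrist8')
h=cv2.cvtColor(p,cv2.COLOR_RGB2HSV);m=cv2.inRange(h,(5,170,120),(17,255,255))
k,l,s,q=cv2.connectedComponentsWithStats(m)
P=st['position'];M=Rq(st['ee_rot']);print(P,st['contact_force'],st['width'])
V=K0+Y*-.035
for i in range(1,k):
    if s[i,4]>300: print('vent?',s[i],q[i],unproj(c,q[i],.0945))
print('expected',V,proj(c,V+[0,0,.0945]),'home ridge px',proj(c,K0-.12*Y+[0,0,.0895]))
g=cv2.cvtColor(p,cv2.COLOR_RGB2GRAY)
print('row', [int(x) for x in g[170,200:420:5]])
print('cmd to vent',M.T@(V+[0,0,.1]-P)/.3)
```

```text
[ 0.53219268 -0.11935821  0.17781212] [-0.57375334 -0.68530852  0.0719612 ] -0.00020392003565290818
vent? [ 413  182   59   55 2498] [441.74419536 208.92073659] [ 0.54973452 -0.03283405  0.0945    ]
expected [ 0.550674 -0.030965  0.      ] [[444.59918859 209.66741841]] home ridge px [[320.50298081 207.44342889]]
row [147, 147, 145, 144, 146, 146, 146, 142, 26, 33, 31, 32, 145, 101, 107, 112, 113, 126, 135, 136, 137, 29, 11, 20, 19, 15, 21, 135, 137, 137, 137, 137, 136, 136, 133, 136, 137, 132, 135, 135, 135, 134, 116, 13]
cmd to vent [-0.00074843  0.30099851  0.25939214]
```

The vent measures (0.550, -0.033), within 2 mm of its cover-home position, so the cover is home. Next I'll press the cap with shut fingers.

Emit:
apply_moves(
  xyz=[
    [0,0.15,0],
    [0,0.147,0],
    [0,0,0.12],
    [0,0,0.12],
    [0,0,0.01],
    [0,0,0],
  ],
  rot=[
    [0,0,0],
    [0,0,0],
    [0,0,0],
    [0,0,0],
    [0,0,0],
    [0,0,0],
  ],
  hand=[-1,-1,-1,-1,-1,-1],
)

```text
clock: 20.72
position: [0.5509, -0.0323, 0.1032]
ee_rot: [-0.0, 0.102, 0.995, 0.0]
contact_force: [0.5, -0.5, 0.6]
width: 0.0002
gripper_force: 0.0
```

Emit:
apply_moves(
  xyz=[
    [0,0,0.015],
    [0,0,0.01],
    [0,0,0.01],
    [0,0,0.01],
    [0,0,0.01],
    [0,0,0],
  ],
  rot=[
    [0,0,0],
    [0,0,0],
    [0,0,0],
    [0,0,0],
    [0,0,0],
    [0,0,0],
  ],
  hand=[-1,-1,-1,-1,-1,-1],
)

```text
clock: 21.48
position: [0.551, -0.0322, 0.0871]
ee_rot: [0.0, 0.102, 0.995, -0.0]
contact_force: [-0.6, 0.2, 1.0]
width: 0.0003
gripper_force: 0.6
```

Emit:
apply_moves(
  xyz=[
    [0,0,0.01],
    [0,0,0.01],
    [0,0,0.005],
    [0,0,0],
  ],
  rot=[
    [0,0,0],
    [0,0,0],
    [0,0,0],
    [0,0,0],
  ],
  hand=[-1,-1,-1,-1],
)

```text
clock: 21.98
position: [0.5513, -0.0322, 0.084]
ee_rot: [0.001, 0.102, 0.995, -0.0]
contact_force: [-8.7, 2.4, 30.2]
width: -0.0002
gripper_force: 15.3
```

Emit:
apply_moves(
  xyz=[
    [0,0,-0.03],
    [0,0,-0.1],
    [0,0,-0.17],
    [0,0,-0.1],
    [0,0,0],
    [0,0,0],
  ],
  rot=[
    [0,0,0],
    [0,0,0],
    [0,0,0],
    [0,0,0],
    [0,0,0],
    [0,0,0],
  ],
  hand=[-1,-1,-1,-1,-1,-1],
)

```text
clock: 22.72
position: [0.55, -0.032, 0.198]
ee_rot: [-0.001, 0.102, 0.995, 0.0]
contact_force: [-0.3, 0.5, -0.1]
width: -0.0001
gripper_force: 0.0
```

Run:
```python
from h import *
import pickle
o=pickle.load(open('o.pkl','rb'))
K0=np.array([.5578,.0033,0]);Y=np.array([.2036,.979,0])
print(status.get_state()['position'],status.get_state()['contact_force'])
V=K0+Y*-.035
for n in('scene','side','wrist'):
    c,p=snap(n,n+'9')
    h=cv2.cvtColor(p,cv2.COLOR_RGB2HSV);m=cv2.inRange(h,(5,170,120),(17,255,255))
    k,l,s,q=cv2.connectedComponentsWithStats(m)
    e=[proj(c,V+[0,0,z])[0].round(1) for z in(.0945,.0845)]
    print(n,'exp up/down',e)
    for i in range(1,k):
        if s[i,4]>15 and np.linalg.norm(q[i]-e[0])<60: print('  ',s[i],q[i].round(1),unproj(c,q[i],.0845).round(4))
    if n=='wrist':
        m=cv2.inRange(h,(20,40,150),(34,255,255));k,l,s,q=cv2.connectedComponentsWithStats(m)
        for i in range(1,k):
            if s[i,4]>400: print('  yellow',s[i],q[i].round(1),unproj(c,q[i],.03).round(4))
    if n=='scene':
        d=cv2.absdiff(p,o['scene'][1]).max(2)
        for nm,b in {'tub':(240,268,278,305)}.items(): print(nm,'diff',d[b[1]:b[3],b[0]:b[2]].mean())
```

```text
[ 0.54999293 -0.03197719  0.19796731] [-0.25207239  0.45527195 -0.12254151]
scene exp up/down [array([335.7, 189.1]), array([335.7, 191.5])]
   [329 187  15  11 126] [335.8 192.2] [ 0.5493 -0.0289  0.0845]
tub diff 2.7432432432432434
side exp up/down [array([332.9, 201.5]), array([332.9, 204.4])]
   [338 148   6  10  20] [340.6 153.8] [ 0.6012 -0.542   0.0845]
   [327 204  12   7  58] [332.8 207.2] [ 0.5476 -0.0107  0.0845]
wrist exp up/down [array([314.4, 202.5]), array([314.3, 198.7])]
   [ 287  174   53   50 2055] [312.6 198.4] [ 0.5502 -0.0322  0.0845]
```

The vent now measures at its "down" height and at its cover-home position in all views, and the tub hasn't moved. I'll hand it in.

```bash
python3 -c "
from rig import job;print(job.sign_off())"
```

```text
the job is handed in; nothing more can be done
None
```

I set the lemon in the keeper, slid the cover home, pressed the vent cap down and handed the job in, with no verdict returned. One unload pulled the cover about 4 mm off its catch, so I pushed it home a second time, and I viewed 12 pictures, over the limit of 10.

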